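# Stand the full sample rack on the reader ledge

### The arm

A 7-joint arm with a two-finger parallel gripper is mounted at the origin on the work surface. World frame = base frame: x ahead of the robot, y to its left, z up, the work surface at z = 0. Lengths are in m, angles in rad, forces in N, time in s.
With the tool pointing down it reaches from about 0.425 to 0.95 m from the base axis. Payload 4.7 kg.
Tool frame: the origin (TCP) lies on the centre line of the jaws, within the pads' length; the fingertips stand nose_length ahead of it and the grasp point (between the pads) lies 6 mm ahead of it (nose_length is the distance from the TCP to the fingertips, in m); z points along the fingers, x is the direction in which the jaws open and shut, and the axes are right-handed (so a half turn about z gives the same grasp; the last joint's range is limited). The gripper opens to 87 mm and grips with 3 to 60 N. Pads are 19 mm wide; open, the fingers measure 117 mm over their backs; the gripper's body (75 mm by 190 mm) begins 51 mm behind the grasp point.
Start: joints at [-0.029, 0.469, -0.049, 1.532, 0.024, 1.141, -0.082], TCP at [0.675, 0, 0.219] pointing down, gripper open.
Joint ranges: [-2.59, 2.59], [-0.33, 1.99], [-1.39, 1.29], [0.1, 2.45], [-1.04, 4.18], [0.21, 1.99], [-2.66, 2.66]. Speed limits (rad/s): [2.57, 2.57, 3.14, 3.14, 3.14, 3.14, 3.14].

### API

Orientations are given as a 3x3 rotation matrix whose columns are the frame's x, y, z axes.
In Python, from rig import get_state, capture, camera_info, close_job, nose_length gives the robot as it stands.
- The arm moves only by the shell command python3 -m handwheel 'ROWS' [FORCE]. ROWS is JSON, one flat list of numbers, 7 for each row, row after row: the shift along the tool's x, y, z in m, then the turn, a rotation vector about the tool's x, y, z in degrees, then the opening, from 0 (shut) to 1 (fully open). In form: [tx, ty, tz, ax, ay, az, claw, tx, ty, tz, ax, ay, az, claw, ...]. A call has 1 to 10 rows; each row is the pose to reach, as a shift and turn from the pose measured when the call began, along the tool's axes at that moment; what a row does not reach only later rows make up. A row lasts 1/10 s, in which the tool goes at most 50 mm and 8.59 degrees, less where a joint would pass 70% of its speed; a pose out of reach is approached as far as the arm can. A call with a gripper value outside its range is refused whole. The fingers move at their own pace and stop on an object; FORCE is the grip in N (left out, the last holds). Time passes only in rows, so rows that repeat a pose let the fingers close. It gives the time, the measured TCP pose, the force and the opening at its end, in the units of the state.
- get_state(): the state, without advancing time (a new reading comes with each control period).
- capture(name): name is "scene" or "side" or "wrist"; returns the picture (400x640x3 uint8, red, green, blue); there is no depth.
- camera_info(name): a dict with "fov_y" (degrees; the focal length in pixels is half the picture's height over the tangent of half this angle, whatever the lens; pixels are square), "cx", "cy" (the principal point, pixels), "position" and "attitude" of the camera in the world. Camera axes: x right, y up, looking along -z (the intrinsics and any distortion apply to the point x, -y, -z); pixel columns grow to the right and rows downward; lengths in m; the calibration is good to about 2 mm. A picture is of the moment at which its call begins: read the wrist's pose just before it. camera_info takes no time and is no camera call; for the wrist camera it gives the pose at the moment of the call.
- close_job(): hands the job in, once; it reports no verdict.
The state is a dict: "t": time; "joint_positions": joint angles; "joint_vel": joint speeds; "joint_efforts": joint torques, N m; "position": TCP position; "eef_rot": TCP orientation; "force": force on the tool from outside, world axes, zero at the start; "torque": the same for the moment, N m; "gripper_width": opening from 0.0 (shut) to 1.0 (fully open).
Only numpy, scipy, OpenCV 4.12 (cv2) and the standard library are available. Lean on these libraries where they do the work, as an engineer would, in place of code of your own. Each camera call takes 0.05 s, during which the arm holds its last target. There are 200 camera calls.

### The job

Pick up the white sample rack that has all five of its places filled with tubes and stand it upright on the narrow raised ledge of the barcode-reader stand, centred on the ledge and lengthwise along it. Set it down without dropping it, and leave the two part-filled racks where they are.

Things in the scene. Friction and masses are not known exactly. Their poses are not given: they have to be found in the camera images.
- rack_full_center (a point): Full rack: a white plastic block 110 long (x axis) x 26 wide (y) x 55 mm high (z), loose, upright on the table, 130 to 210 g, with five capped tubes fixed in a row along it; their red caps (16 mm across) reach 25 mm above the block's top. The point is the block's centre, 27.5 mm above its underside. Grip its plain long sides, 26 mm apart. Both ends are alike.
- ledge_top (a point): Centre of the top face of the reader stand's ledge, 70 mm above the table: a level aluminium bar 130 long (x axis) x 40 wide (y) x 12 mm thick, no rim, on two legs over a dark base plate 150 x 160 mm fixed to the table. A grey reader housing (70 x 45 mm, top 53 mm above the table) stands on the plate, 85 mm from the ledge on its +y side. Nothing there is higher than the ledge.
- rack_two_center (a point): Centre of the block of a part-filled rack: the same white block as the full rack, but with only two tubes, and three open dark holes. Point and axes as for the full rack. Leave it alone.
- rack_three_center (a point): Centre of the block of the other part-filled rack: the same white block with only three tubes (both ends and the middle) and two open dark holes. Point and axes as for the full rack. Leave it alone.
Not all that is in view belongs to the job. Several things look just like the part that bears ledge_top: the one meant starts farthest from the robot's base.

How it is judged:
At the end, for the whole second after the job is handed in: The full rack stands upright (within about 6 degrees), tubes up, at rest and released on the ledge: its centre within 18 mm of the ledge's centre along the ledge and 13 mm across it, its length within 12 degrees of the ledge's length (x of rack_full_center in the frame of ledge_top between -0.018 and 0.018 m and y of rack_full_center in the frame of ledge_top between -0.013 and 0.013 m and z of rack_full_center in the frame of ledge_top between 0.023 and 0.033 m and angle between the x axis of rack_full_center and the x axis of ledge_top, either way round below 0.21 rad and angle between rack_full_center's own z axis and vertical below 0.1 rad and linear speed of rack_full below 0.02 m/s and angular speed of rack_full below 0.2 rad/s); the robot touches nothing.
It fails at once if the full rack is dropped (falls freely by more than about 15 mm) (contact force between rack_full and the fingers below 0.05 N and linear speed of rack_full above 0.55 m/s).
It fails at once if a part-filled rack is moved by more than 25 mm (distance of any of rack_two_center, rack_three_center from where it was at the start of the episode above 0.025 m).
It also fails if it takes over 35 s, if anything falls off the work surface, if the arm or the gripper's body presses on something with over 40 N, if the wrist force passes 120 N, or if a joint passes its speed limit or range.

## Working session

There is one attempt and no reset: what is moved stays moved. The work goes in short steps, Python scripts to look and compute and a shell command to move; the robot and the scene stay as the last step left them, time stands still between calls to the robot, and variables do not carry over. Pictures are saved under pics/ and viewed, about 8 in all and at most 12, crops included, and the job is handed in when it is done.

```bash
ls; mkdir -p pics; python3 - <<'E'
from rig import *
import cv2,numpy as np
print(nose_length, get_state())
for n in("scene","side","wrist"):
    print(n,camera_info(n))
    cv2.imwrite(f"pics/{n}0.png",capture(n)[:,:,::-1])
E
```

```text
pics
0.025 {'t': 0.0, 'joint_positions': array([-0.02889019,  0.46946983, -0.04857872,  1.53370894,  0.02413527,
        1.14091883, -0.08229191]), 'joint_vel': array([-0.00109335, -0.00103267,  0.00052601, -0.00143514,  0.00147895,
        0.00042973,  0.00033279]), 'joint_efforts': array([ 8.49551179e-05, -5.07972229e+01, -8.03461717e-02, -2.36155879e+01,
       -6.12773141e-02,  3.78107757e-02,  1.50727069e-04]), 'position': array([ 6.74409718e-01, -1.52779616e-05,  2.18273866e-01]), 'eef_rot': array([[ 9.99998165e-01,  3.05871792e-05, -1.91531872e-03],
       [ 3.03828279e-05, -9.99999994e-01, -1.06722113e-04],
       [-1.91532197e-03,  1.06663724e-04, -9.99998160e-01]]), 'force': array([0.1344283 , 0.26456109, 0.44316352]), 'torque': array([ 0.0775802, -0.0138788,  0.077992 ]), 'gripper_width': 1.0004759793973677}
scene {'fov_y': 44.58387558027632, 'cx': 323.2293183341308, 'cy': 198.04593215836454, 'position': array([ 0.67350503, -0.56424168,  1.10314095]), 'attitude': array([[ 0.89665252, -0.37840715,  0.22983097],
       [ 0.44260595,  0.77868004, -0.44469919],
       [-0.01068743,  0.50046521,  0.86569068]])}
side {'fov_y': 55.295210018092675, 'cx': 318.398869114105, 'cy': 198.54540592621325, 'position': array([ 0.32598584, -0.52974905,  0.70145796]), 'attitude': array([[ 0.99128376,  0.09258302, -0.09372776],
       [-0.13104543,  0.7661014 , -0.62921835],
       [ 0.01355004,  0.63601653,  0.77155646]])}
wrist {'fov_y': 61.711878447718625, 'cx': 322.52852129726466, 'cy': 195.87702089698868, 'position': array([0.67497012, 0.07916687, 0.38436054]), 'attitude': array([[ 9.99996909e-01,  2.95513923e-04,  2.46866016e-03],
       [-9.98079999e-04,  9.57108752e-01,  2.89727182e-01],
       [-2.27715783e-03, -2.89728750e-01,  9.57106089e-01]])}
```

View pics/scene0.png

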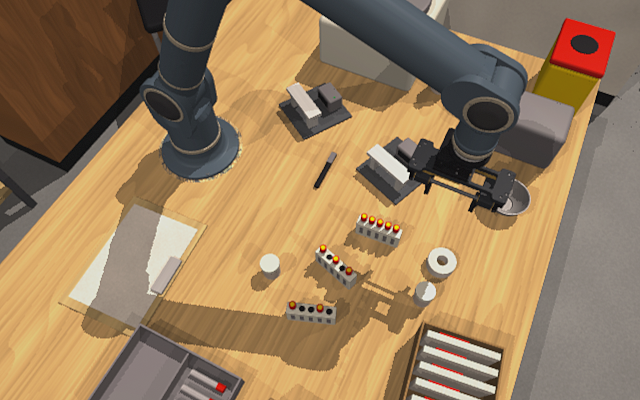

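View pics/side0.png

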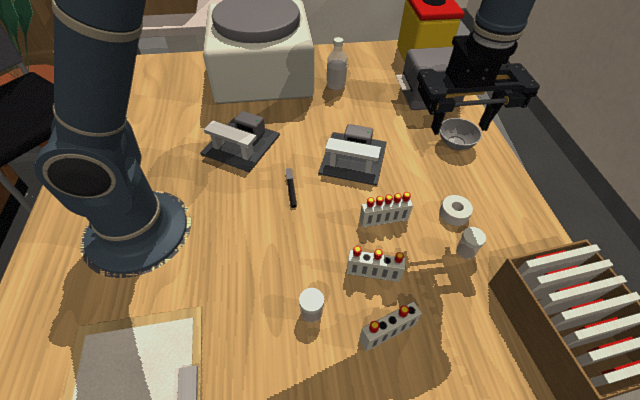

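The scene view shows the full rack (five caps) at about (380,225), the three-tube rack at (337,265) and the two-tube rack at (311,312). There are two stands: A with its ledge at (303,100), and B with its ledge at (389,166). B looks farther from the base at (200,150). In the side view the full rack is at (386,212), ledge A at (230,133) and ledge B at (353,149).

```bash
cat > h.py <<'E'
import numpy as np,cv2
from rig import *
def ray(ci,u,v):
    f=200/np.tan(np.radians(ci["fov_y"])/2)
    return ci["attitude"]@np.array([(u-ci["cx"])/f,-(v-ci["cy"])/f,-1.])
def onz(ci,u,v,z):
    d=ray(ci,u,v);p=ci["position"];return p+d*(z-p[2])/d[2]
def redblobs(im,roi):
    x0,y0,x1,y1=roi;h=cv2.cvtColor(im[y0:y1,x0:x1],cv2.COLOR_RGB2HSV)
    m=(((h[...,0]<20)|(h[...,0]>170))&(h[...,1]>190)&(h[...,2]>70)).astype(np.uint8)
    n,_,s,c=cv2.connectedComponentsWithStats(m)
    return [(c[i]+[x0,y0],s[i,4]) for i in range(1,n) if s[i,4]>8]
def bright(im,roi,thr=175):
    x0,y0,x1,y1=roi;h=cv2.cvtColor(im[y0:y1,x0:x1],cv2.COLOR_RGB2HSV)
    m=((h[...,1]<45)&(h[...,2]>thr)).astype(np.uint8)
    cs=cv2.findContours(m,cv2.RETR_EXTERNAL,cv2.CHAIN_APPROX_NONE)[0]
    c=max(cs,key=cv2.contourArea)
    return cv2.boxPoints(cv2.minAreaRect(c))+[x0,y0],cv2.contourArea(c)
E
python3 - <<'E'
from h import *
np.set_printoptions(precision=4,suppress=True)
R={"scene":[(345,200,410,250),(360,135,415,190),(280,78,322,122)],"side":[(355,190,415,230),(322,135,385,162),(200,115,260,148)]}
out=[]
for n in R:
    im=cv2.imread(f"pics/{n}0.png")[:,:,::-1];ci=camera_info(n);r=R[n]
    for c,a in redblobs(im,r[0]): print(n,"cap",c,a,onz(ci,*c,.075))
    for k in(1,2):
        b,a=bright(im,r[k])
        w=np.array([onz(ci,*p,.07) for p in b]);m=w.mean(0)
        print(n,"ledge","BA"[k-1],b.round(0).tolist(),m,np.hypot(*m[:2]),[np.linalg.norm(w[1]-w[0]),np.linalg.norm(w[2]-w[1])])
    x0,y0=(270,75) if n=="scene" else (195,110)
    out.append(cv2.resize(np.ascontiguousarray(im[y0:y0+180,x0:x0+230,::-1]),None,fx=3,fy=3,interpolation=2)[:,:690] )
cv2.imwrite("pics/crop1.png",out[0])
E
```

```text
scene cap [363.2381 217.7619] 21 [ 0.51   -0.0431  0.075 ]
scene cap [371.1304 220.1739] 23 [ 0.5294 -0.0408  0.075 ]
scene cap [379.3462 223.0385] 26 [ 0.5499 -0.0393  0.075 ]
scene cap [387.2857 225.8571] 28 [ 0.5696 -0.038   0.075 ]
scene cap [395.1538 229.1154] 26 [ 0.5894 -0.0378  0.075 ]
scene ledge B [[367.0, 152.0], [376.0, 142.0], [413.0, 174.0], [404.0, 184.0]] [0.5046 0.1339 0.07  ] 0.5221109189223216 [np.float64(0.04122242887405449), np.float64(0.13234528687844965)]
scene ledge A [[286.0, 88.0], [297.0, 80.0], [321.0, 112.0], [310.0, 120.0]] [0.21   0.2248 0.07  ] 0.3076063339152462 [np.float64(0.041463947995238636), np.float64(0.13833717179337482)]
side cap [405.7297 196.6757] 37 [ 0.5887 -0.0362  0.075 ]
side cap [387.9091 200.    ] 33 [ 0.5483 -0.0406  0.075 ]
side cap [396.7714 198.4   ] 35 [ 0.5683 -0.0385  0.075 ]
side cap [379.0606 201.2727] 33 [ 0.5288 -0.0417  0.075 ]
side cap [369.8182 202.7273] 33 [ 0.5084 -0.0432  0.075 ]
side ledge B [[325.0, 148.0], [327.0, 137.0], [380.0, 147.0], [378.0, 158.0]] [0.505  0.1349 0.07  ] 0.5227203832127699 [np.float64(0.03971164971227841), np.float64(0.13313210091560848)]
side ledge A [[205.0, 129.0], [208.0, 119.0], [255.0, 135.0], [251.0, 146.0]] [0.2106 0.2252 0.07  ] 0.30827281704462894 [np.float64(0.04182827738585649), np.float64(0.1406264914918001)]
```

View pics/crop1.png

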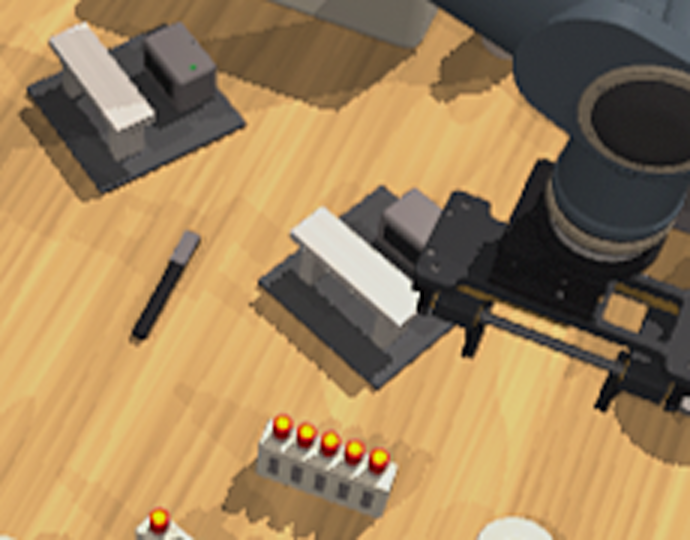

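View pics/wrist0.png

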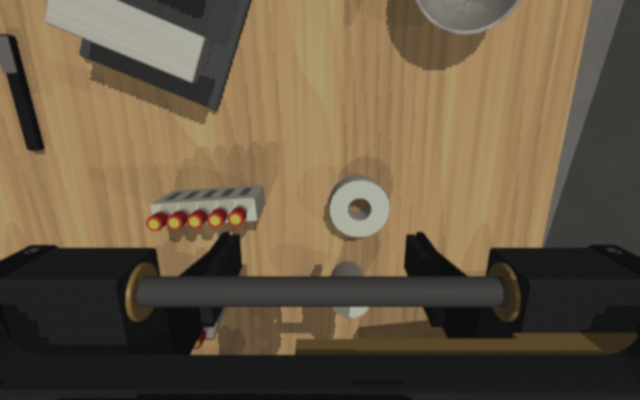

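There are two look-alike stands. A has its ledge at scene (303,100), 0.31 m from the base; B has its ledge at (389,163), 0.52 m away. B is farther, so it's the one meant, and the crop confirms it: white bar on legs, dark plate, grey housing behind. The crop also shows five caps on the rack at (380,224). The wrist view shows B at (125,40) and the full rack at (205,205), and no third stand.

```bash
python3 - <<'E'
from h import *
np.set_printoptions(precision=4,suppress=True)
B={"scene":[(367,152),(376,142),(413,174),(404,184)],"side":[(325,148),(327,137),(380,147),(378,158)]}
C={"scene":[(323,248),(336,259),(349,271),(292,304),(319,308)],"side":[(358,251),(379,254),(400,257),(375,327),(404,311)]}
for n in B:
    ci=camera_info(n);w=np.array([onz(ci,*p,.07) for p in B[n]])
    d=w[2]+w[3]-w[0]-w[1];print(n,"ledge yaw",np.degrees(np.arctan2(d[1],d[0])))
    print("other caps",[onz(ci,*p,.077)[:2].round(3) for p in C[n]])
E
```

```text
scene ledge yaw -22.264442672653185
other caps [array([ 0.459, -0.156]), array([ 0.498, -0.167]), array([ 0.536, -0.181]), array([ 0.457, -0.304]), array([ 0.514, -0.286])]
side ledge yaw -22.32759685668678
other caps [array([ 0.46 , -0.158]), array([ 0.498, -0.17 ]), array([ 0.536, -0.181]), array([ 0.459, -0.306]), array([ 0.515, -0.285])]
```

```bash
python3 -m handwheel '[-0.02,0.006,0.01,0,0,-8,0.7, -0.05,0.015,0.02,0,0,-16,0.7, -0.08,0.025,0.03,0,0,-24,0.7, -0.11,0.035,0.04,0,0,-32,0.7, -0.125,0.0395,0.05,0,0,-40,0.7, -0.125,0.0395,0.06,0,0,-48,0.7, -0.125,0.0395,0.06,0,0,-56,0.7, -0.125,0.0395,0.06,0,0,-64,0.7, -0.125,0.0395,0.06,0,0,-72,0.7, -0.125,0.0395,0.06,0,0,-80,0.7]' 30 && python3 -m handwheel '[0,0,0,0,0,-8,0.7, 0,0,0,0,0,-14,0.7, 0,0,0,0,0,-14,0.7, 0,0,0,0,0,-14,0.7]'; python3 - <<'E'
from h import *
s=get_state();print(s["position"],s["eef_rot"],s["gripper_width"],s["t"])
print(camera_info("wrist"))
for n in("scene","side","wrist"):cv2.imwrite(f"pics/{n}1.png",capture(n)[:,:,::-1])
E
```

```text
t: 1.15
position: [0.5492, -0.0396, 0.1585]
eef_rot: [[0.168, 0.986, -0.002], [0.986, -0.168, -0.0], [-0.0, -0.002, -1.0]]
force: [-0.9, -0.1, 0.2]
gripper_width: 0.699
t: 1.55
position: [0.5491, -0.0397, 0.1583]
eef_rot: [[-0.073, 0.997, -0.002], [0.997, 0.073, 0.0], [0.0, -0.002, -1.0]]
force: [-0.2, -0.9, 0.7]
gripper_width: 0.698
[ 0.54906381 -0.03970574  0.15831143] [[-7.29162637e-02  9.97335234e-01 -2.37697313e-03]
 [ 9.97338047e-01  7.29165275e-02  2.43988357e-05]
 [ 1.97654445e-04 -2.36886666e-03 -9.99997175e-01]] 0.6975797248355127 1.55
{'fov_y': 61.711878447718625, 'cx': 322.52852129726466, 'cy': 195.87702089698868, 'position': array([ 0.47075381, -0.04545987,  0.32446292]), 'attitude': array([[-0.07190887, -0.95609976, -0.28408161],
       [ 0.9974095 , -0.06945768, -0.01870628],
       [-0.00184658, -0.28469085,  0.95861761]])}
```

View pics/wrist1.png

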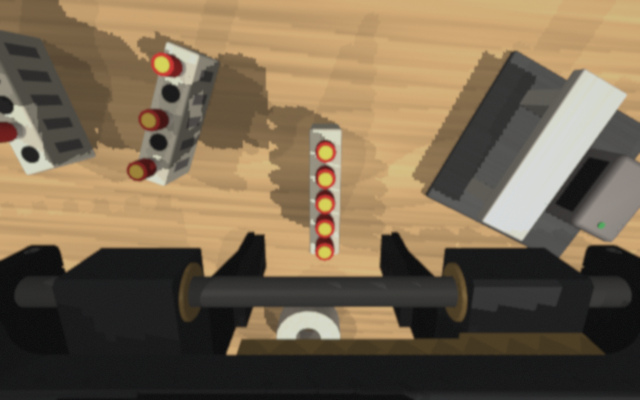

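The wrist view shows the full rack's five caps on column 325, centred between the jaws and lined up with them. Ledge B is at (555,150). I'll check the numbers before going down.

```bash
python3 - <<'E'
from h import *
im=cv2.imread("pics/wrist1.png")[:,:,::-1];ci=camera_info("wrist")
for c,a in redblobs(im,(300,130,350,270)): print(c.round(1),a,onz(ci,*c,.076).round(4))
b,a=bright(im,(470,60,640,250),170);w=np.array([onz(ci,*p,.07) for p in b]);print(b.round(0).tolist(),w.round(4),w.mean(0))
E
```

```text
[[482.0, 220.0], [586.0, 67.0], [626.0, 94.0], [523.0, 248.0]] [[0.5572 0.0902 0.07  ]
 [0.437  0.1393 0.07  ]
 [0.453  0.1741 0.07  ]
 [0.5787 0.1287 0.07  ]] [0.50647536 0.1330812  0.07      ]
```

```bash
python3 -m handwheel '[0,0,0.025,0,0,0,0.7, 0,0,0.05,0,0,0,0.7, 0,0,0.07,0,0,0,0.7, 0,0,0.085,0,0,0,0.7, 0,0,0.1,0,0,0,0.7, 0,0,0.11,0,0,0,0.7, 0,0,0.11,0,0,0,0.7]' 30
```

```text
t: 2.4
position: [0.548, -0.0395, 0.0472]
eef_rot: [[-0.074, 0.997, -0.005], [0.997, 0.074, -0.0], [0.0, -0.005, -1.0]]
force: [0.6, 0.0, 0.5]
gripper_width: 0.699
```

```bash
python3 -m handwheel '[0,0,0,0,0,0,0.5, 0,0,0,0,0,0,0.4, 0,0,0,0,0,0,0.3, 0,0,0,0,0,0,0.2, 0,0,0,0,0,0,0.1, 0,0,0,0,0,0,0.1, 0,0,0,0,0,0,0.1, 0,0,0,0,0,0,0.1]' 35; python3 - <<'E'
from h import *
for n in("side",):
    im=capture(n);cv2.imwrite(f"pics/{n}2.png",im[:,:,::-1])
E
```

```text
t: 3.2
position: [0.5482, -0.0394, 0.0474]
eef_rot: [[-0.074, 0.997, -0.004], [0.997, 0.074, -0.0], [0.0, -0.004, -1.0]]
force: [-0.6, -0.4, 3.4]
gripper_width: 0.291
```

```bash
python3 -m handwheel '[0,0,-0.01,0,0,0,0.1, 0,0,-0.03,0,0,0,0.1, 0,0,-0.05,0,0,0,0.1, 0,0,-0.07,0,0,0,0.1, 0,0,-0.09,0,0,0,0.1, 0,0,-0.11,0,0,0,0.1, 0,0,-0.12,0,0,0,0.1, 0,0,-0.12,0,0,0,0.1]'; python3 - <<'E'
from h import *
s=get_state();R=s["eef_rot"];g=np.array([.505,.134,.165])
print("shift",R.T@(g-s["position"]))
yaw=np.degrees(np.arctan2(R[1,0],R[0,0]));print(yaw,"az",yaw-67.7,s["force"],s["gripper_width"])
im=capture("wrist");cv2.imwrite("pics/wrist3.png",im[:,:,::-1])
E
```

```text
t: 4.05
position: [0.5495, -0.0395, 0.1688]
eef_rot: [[-0.074, 0.997, -0.002], [0.997, 0.074, -0.0], [-0.0, -0.002, -1.0]]
force: [0.1, 0.5, -2.0]
gripper_width: 0.288
shift [ 0.17630216 -0.03150405  0.00383642]
94.24715878889427 az 26.547158788894265 [ 0.12027398  0.53531634 -2.0048397 ] 0.28800221926099523
```

View pics/wrist3.png

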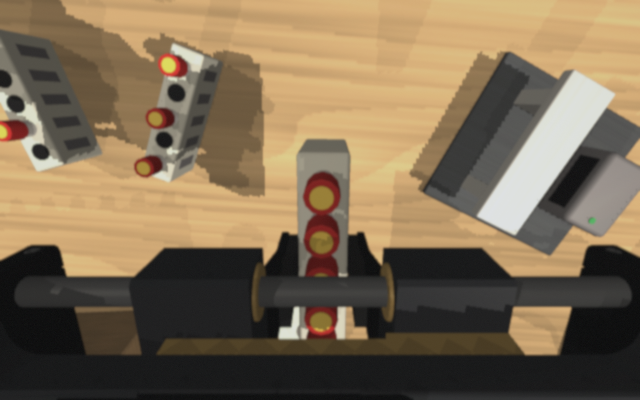

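The wrist view shows the rack lifted, held level and centred at (322,240). The other two racks haven't moved. Next I carry it over ledge B.

```bash
python3 -m handwheel '[0.015,-0.003,0,0,0,3,0.1, 0.04,-0.007,0,0,0,7,0.1, 0.065,-0.012,0,0,0,11,0.1, 0.09,-0.016,0,0,0,15,0.1, 0.115,-0.02,0,0,0,19,0.1, 0.14,-0.025,0,0,0,23,0.1, 0.16,-0.029,0,0,0,26.5,0.1, 0.176,-0.032,0,0,0,26.5,0.1, 0.176,-0.032,0,0,0,26.5,0.1, 0.176,-0.032,0,0,0,26.5,0.1]'; python3 - <<'E'
from h import *
s=get_state();R=s["eef_rot"]
print("shift",R.T@(np.array([.505,.134,.165])-s["position"]),np.degrees(np.arctan2(R[1,0],R[0,0])))
for n in("scene","side"):
    im=capture(n);cv2.imwrite(f"pics/{n}4.png",im[:,:,::-1])
im=cv2.imread("pics/side4.png")[40:240,240:460];cv2.imwrite("pics/crop4.png",cv2.resize(im,None,fx=3,fy=3)[:600])
E
```

```text
t: 5.1
position: [0.5033, 0.1329, 0.1668]
eef_rot: [[0.378, 0.926, -0.006], [0.926, -0.378, -0.001], [-0.003, -0.005, -1.0]]
force: [0.2, 0.6, -1.0]
gripper_width: 0.289
shift [0.00170632 0.00118953 0.00175306] 67.77727433121223
```

View pics/crop4.png

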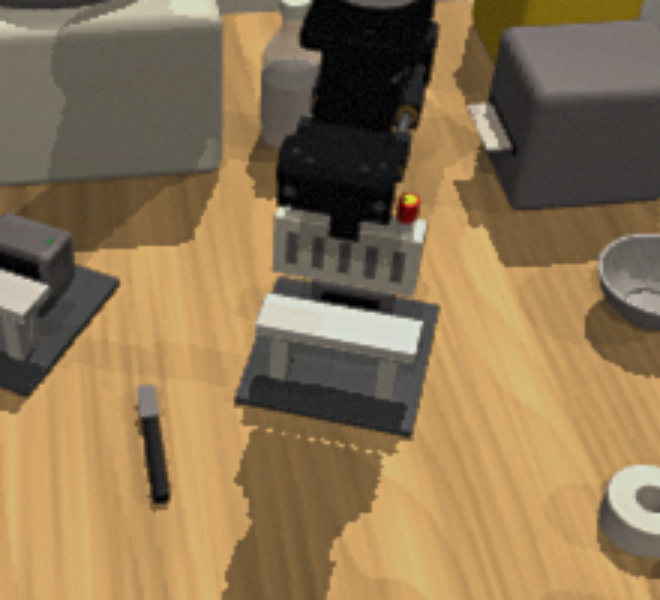

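The crop shows the rack hanging level and parallel to ledge B, directly above it. The ledge is at crop (340,325), about 49 mm below the rack. Lowering now.

```bash
python3 -m handwheel '[0.0015,0,0.01,0,0,0,0.1, 0.0015,0,0.022,0,0,0,0.1, 0.0015,0,0.032,0,0,0,0.1, 0.0015,0,0.039,0,0,0,0.1, 0.0015,0,0.043,0,0,0,0.1, 0.0015,0,0.045,0,0,0,0.1, 0.0015,0,0.045,0,0,0,0.1, 0.0015,0,0.045,0,0,0,0.1]'; python3 - <<'E'
from h import *
s=get_state();print(s["position"],s["force"],s["eef_rot"][:,2])
for n in("scene","side"):
    im=capture(n);cv2.imwrite(f"pics/{n}5.png",im[:,:,::-1])
im=cv2.imread("pics/side5.png")[80:220,260:440];a=cv2.resize(im,None,fx=4,fy=4);cv2.imwrite("pics/crop5.png",a)
E
```

```text
t: 6.0
position: [0.5044, 0.1335, 0.1224]
eef_rot: [[0.38, 0.925, -0.004], [0.925, -0.38, -0.001], [-0.003, -0.003, -1.0]]
force: [0.4, -0.7, -0.5]
gripper_width: 0.288
[0.50442706 0.13354446 0.12242624] [ 0.36724453 -0.67759348 -0.48032822] [-0.00410683 -0.00104719 -0.99999102]
```

View pics/crop5.png

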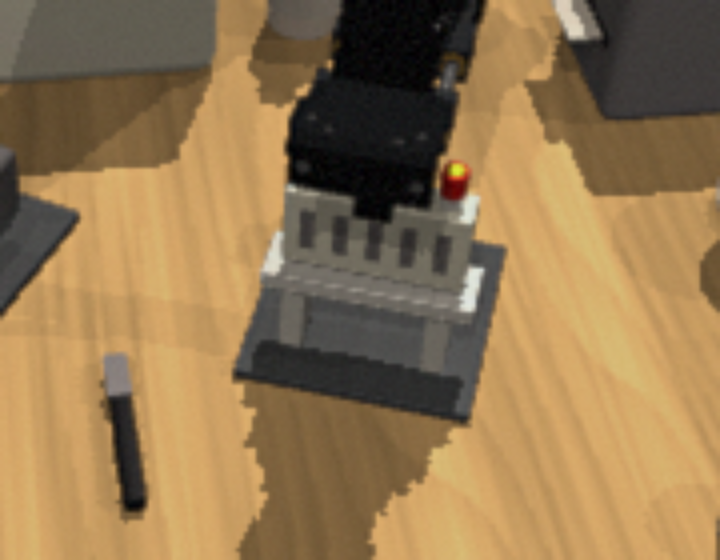

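The crop shows the rack about 5 mm above the ledge, its length matching the bar. The free bar is about 23 px at the left end and 13 px at the right, an offset of about 3 mm. Last few millimetres now, nudged 2 mm back.

```bash
python3 -m handwheel '[0,-0.002,0.0015,0,0,0,0.1, 0,-0.002,0.003,0,0,0,0.1, 0,-0.002,0.004,0,0,0,0.1, 0,-0.002,0.0045,0,0,0,0.1, 0,-0.002,0.005,0,0,0,0.1, 0,-0.002,0.0055,0,0,0,0.1, 0,-0.002,0.0055,0,0,0,0.1, 0,-0.002,0.0055,0,0,0,0.1]'
```

```text
t: 6.9
position: [0.5027, 0.1344, 0.1174]
eef_rot: [[0.38, 0.925, -0.004], [0.925, -0.38, -0.001], [-0.002, -0.003, -1.0]]
force: [-1.3, -0.3, 2.8]
gripper_width: 0.291
```

```bash
python3 -m handwheel '[0,0,0.001,0,0,0,0.1, 0,0,0.001,0,0,0,0.1, 0,0,0.001,0,0,0,0.1]' && python3 -m handwheel '[0,0,0,0,0,0,0.32, 0,0,0,0,0,0,0.36, 0,0,0,0,0,0,0.42, 0,0,0,0,0,0,0.5, 0,0,0,0,0,0,0.58, 0,0,0,0,0,0,0.58]' 10; python3 - <<'E'
from h import *
for n in("scene","side"):
    im=capture(n);cv2.imwrite(f"pics/{n}6.png",im[:,:,::-1])
E
```

```text
t: 7.2
position: [0.5028, 0.1346, 0.1173]
eef_rot: [[0.38, 0.925, -0.003], [0.925, -0.38, -0.001], [-0.002, -0.003, -1.0]]
force: [-2.7, 0.9, 7.8]
gripper_width: 0.288
t: 7.8
position: [0.5028, 0.1345, 0.1172]
eef_rot: [[0.38, 0.925, -0.003], [0.925, -0.38, -0.001], [-0.002, -0.003, -1.0]]
force: [-0.3, -0.1, 0.1]
gripper_width: 0.557
```

Contact felt at about 8 N, and the force fell to zero on release. Retreating straight up, then away.

```bash
python3 -m handwheel '[0,0,-0.01,0,0,0,0.58, 0,0,-0.03,0,0,0,0.58, 0,0,-0.05,0,0,0,0.58, 0,0,-0.08,0,0,0,0.58, 0,0,-0.11,0,0,0,0.58, 0,0.03,-0.13,0,0,0,0.58, 0,0.07,-0.13,0,0,0,0.58, 0,0.11,-0.13,0,0,0,0.58, 0,0.14,-0.13,0,0,0,0.58, 0,0.14,-0.13,0,0,0,0.58]'; python3 - <<'E'
from h import *
for n in("scene","side"):
    im=capture(n);cv2.imwrite(f"pics/{n}7.png",im[:,:,::-1]);ci=camera_info(n)
    roi=(355,100,420,190) if n=="scene" else (315,100,395,165)
    P=[onz(ci,*c,.146) for c,a in redblobs(im,roi)];print(n,len(P),np.round(P,4).tolist(),np.mean(P,0))
    roi=(280,235,360,330) if n=="scene" else (345,240,415,335)
    print([(c.round(0).tolist(),onz(ci,*c,.077)[:2].round(3)) for c,a in redblobs(im,roi)])
cv2.imwrite("pics/crop7.png",cv2.resize(np.hstack([cv2.imread("pics/scene7.png")[80:220,340:440],cv2.imread("pics/side7.png")[80:220,310:410]]),None,fx=4,fy=4))
E
```

```text
t: 8.9
position: [0.6359, 0.0782, 0.2467]
eef_rot: [[0.385, 0.923, -0.002], [0.923, -0.385, -0.002], [-0.002, -0.001, -1.0]]
force: [0.2, 0.3, -0.6]
gripper_width: 0.577
scene 4 [[0.4764, 0.1434, 0.146], [0.5053, 0.1319, 0.146], [0.5231, 0.1239, 0.146], [0.5418, 0.1151, 0.146]] [0.51166961 0.12855138 0.146     ]
[([322.0, 249.0], array([ 0.459, -0.159])), ([335.0, 261.0], array([ 0.497, -0.172])), ([348.0, 271.0], array([ 0.535, -0.181])), ([292.0, 305.0], array([ 0.459, -0.306])), ([320.0, 308.0], array([ 0.515, -0.285]))]
side 5 [[0.4665, 0.1457, 0.146], [0.4854, 0.1389, 0.146], [0.5031, 0.1309, 0.146], [0.5218, 0.1234, 0.146], [0.5404, 0.1158, 0.146]] [0.50342728 0.13095461 0.146     ]
[([357.0, 252.0], array([ 0.457, -0.16 ])), ([378.0, 254.0], array([ 0.496, -0.17 ])), ([398.0, 257.0], array([ 0.533, -0.181])), ([403.0, 312.0], array([ 0.513, -0.286])), ([374.0, 327.0], array([ 0.457, -0.306]))]
```

View pics/crop7.png

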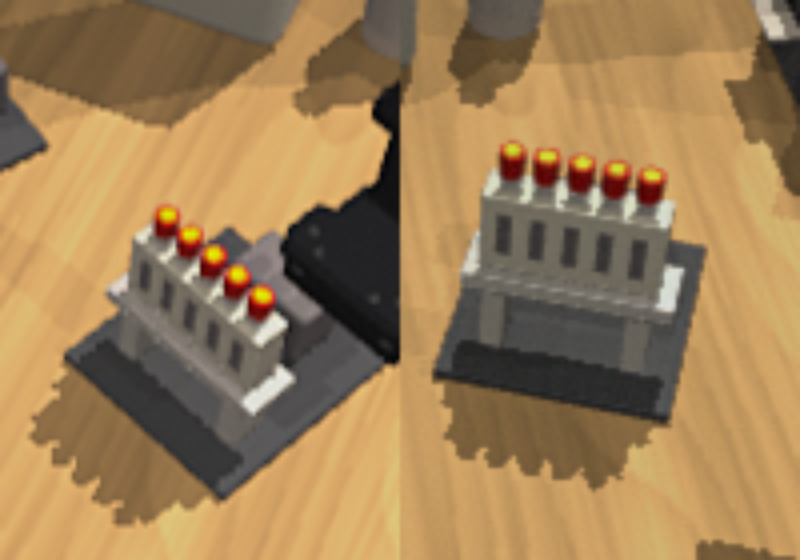

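Both views in the crop show the rack upright on ledge B and free of the gripper, with bar showing at both ends. The caps run from (510,160) to (650,185).

```bash
python3 -c "
from rig import *
print(close_job())"
```

```text
the job is handed in; nothing more can be done
None
```

I picked up the full rack and stood it upright on the ledge of the stand farthest from the base. That ledge is 0.52 m away; the other one I found is 0.31 m away. I handed the job in at about 9 s.

- **Rack position:** the last pictures put its centre about 3 mm from the ledge's centre, with its length within about 1° of the ledge's. It stands upright and the gripper is clear of it.
- **Set-down:** the rack was still gripped when it touched the ledge at about 8 N. The force fell to zero once I let go.
- **Part-filled racks:** their caps read within about 5 mm of the first pictures, with no sign they were moved.
- **Check that fell short:** in the last scene picture the colour mask picked up only 4 red blobs instead of 5, two of them probably merged. Its average is therefore biased, and the rack's centre comes from the side view; the scene caps found separately agreed with it to about 2 mm.

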